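Lever open the perm-rod tin with the wax spatula

TASK

Two flat metal tins with hinged lids stand on the table. Take the wax spatula by its wooden handle, slip its blade under the lid of the wider tin through the notch in the front and lever the lid up until it stands well open, about 40 degrees or more. Then lay the spatula back on the table, clear of that tin; keep the fingers themselves off the wide tin and leave the small tin shut.

Things in the scene. Friction and masses are not known exactly. Their poses are not given: they have to be found in the camera images.
- spatula: wax spatula lying flat on the table, about 60 g, loose: a straight wooden handle 90 mm long, 18 mm wide and 26 mm tall, and a thin steel blade that sticks 75 mm out of one end of it (20 mm wide, 3 mm thick, round tip, level, at half the height of the handle). Origin: centre of the handle's underside. x runs along the handle towards the blade, z is up; the blade's tip is 120 mm from the origin along x and the blade's mid-plane 13 mm above it along z
- wide_tin: the wider of two bare metal tins, fixed to the table, 100 mm deep (x), 150 mm wide (y), body 46 mm high, walls 3 mm. Origin: centre of its underside; its front wall (with the notch) is at x = -50 mm and faces roughly towards the robot, z is up. In the middle of the front wall's top edge is a notch 50 mm wide (along y) and 12 mm high: open from 34 mm up to the lid's underside at 46 mm. Three perm rods lie inside, up to 25 mm high
- wide_tin_lid (a joint): the wide tin's lid, a plate 106 x 154 mm, 3.5 mm thick (5 mm in the middle), overhanging the front wall by 3 mm. Angle in rad: 0 shut, grows as the front edge rises, up to 1.9. The hinge line runs along the tin's y at its x = +53 mm, z = 46 mm. The hinge is stiff: the lid stays at the angle it is left at; lifting its front edge takes about 2 N, 40 mm behind the front wall about 3 N
- small_tin_lid (a joint): the lid of the small tin that stands beside the wide one, left or right of it, and looks the same but is only 90 mm wide (same depth, height and notch). 0 is shut, in rad; leave it shut

How it is judged:
On the way:
1. the spatula raises the wide tin's lid (value of joint wide_tin_lid above 0.15 rad and contact force between spatula and wide_tin above 0.3 N), for 0.1 s.
At the end, for the whole second after the job is handed in: the wide tin's lid stands open by more than 0.55 rad (about 32 degrees), the small tin is shut (under 0.1 rad), and the spatula lies at rest on the table (underside of the handle lower than 30 mm), not touching the wide tin (value of joint wide_tin_lid above 0.55 rad and value of joint small_tin_lid below 0.1 rad and height (world z) of spatula between -0.01 and 0.03 m and contact force between spatula and wide_tin below 0.1 N and linear speed of spatula below 0.03 m/s).
It fails at once if the fingers press on the wide tin (over 2 N) (contact force between the fingers and wide_tin above 2 N).
It fails at once if the small tin's lid is opened (value of joint small_tin_lid above 0.15 rad).
It also fails if it takes over 48 s, if anything falls off the work surface, if the arm or the gripper's body presses on something with over 40 N, if the wrist force passes 120 N, or if a joint passes its speed limit or range.

ROBOT

A 6-joint arm with a two-finger parallel gripper is mounted at the origin on a cart in front of the work surface, level with it; the furniture and walls round the work are solid. World frame = base frame: x ahead of the robot, y to its left, z up, the work surface at z = 0. Lengths are in m, angles in rad, forces in N, time in s.
With the tool pointing down it reaches from about 0.35 to 0.975 m from the base axis. Payload 4.9 kg.
Tool frame: the origin (TCP) lies where the fingers leave the gripper's body, on its centre line; the fingertips stand 73 mm ahead of it and the grasp point (between the pads) lies 54 mm ahead of it; z points along the fingers, y is the direction in which the jaws open and shut (so a half turn about z gives the same grasp; the last joint's range is limited). The gripper opens to 85 mm and grips with 20 to 120 N. Pads are 22 mm wide; open, the fingers measure 114 mm over their backs; the gripper's body (76 mm by 85 mm) begins 54 mm behind the grasp point. The pads swing forward as they close: fully open they stand 13 mm farther back than shut.
Start: joints at [1.034, 0.053, 1.613, -0, 1.476, -0.119], TCP at [0.254, 0.571, 0.304] pointing down, gripper open.
Joint ranges: [-3.01, 3.01], [-1.01, 2.22], [0.06, 2.58], [-1.02, 4.17], [0.09, 2.62], [-3.14, 3.14]. Speed limits (rad/s): [2.57, 2.57, 3.14, 3.14, 3.14, 3.14].

INTERFACE

Orientations are given as a rotation vector (axis times angle).
In Python, from station import monitor, vision, workorder gives the robot as it stands.
- The arm moves only by the tool arm_command, never from a script. Its argument "rows" is text: rows parted by semicolons, each of 6 numbers parted by spaces: the shift along the world's x, y, z in mm, then the turn, a rotation vector about the world's x, y, z in degrees. In form: tx ty tz wx wy wz; .... A call has 1 to 12 rows; each row is the pose to reach, as a shift and turn from the pose measured when the call began; what a row does not reach only later rows make up. A row lasts 1/8 s, in which the tool goes at most 62.5 mm and 10.7 degrees, less where a joint would pass 70% of its speed; a pose out of reach is approached as far as the arm can. A call with a gripper value outside its range is refused whole. "jaw" is the opening, from 0 (shut) to 1 (fully open), set as the call begins (left out, the last holds). The fingers move at their own pace and stop on an object; "squeeze" is the grip in N (left out, the last holds). Time passes only in rows, so rows that repeat a pose let the fingers close. It gives the time, the measured TCP pose, the force and the opening at its end, in the units of the state.
- monitor.get_obs(): the state, without advancing time (a new reading comes with each control period).
- vision.get_image(name): name is "side" or "top" or "wrist"; returns a dict with "frame" (420x560x3 uint8, red, green, blue), "vfov" (degrees; the focal length in pixels is half the picture's height over the tangent of half this angle, whatever the lens; pixels are square), "cx", "cy" (the principal point, pixels), "distortion" ([k1, k2, p1, p2, k3] as OpenCV has them; the pictures are not rectified), "R" (3x3) and "t" (3): a world point X has camera coordinates R X + t; the wrist camera has in their place "T_tool_cam" (4x4, takes a point from camera to tool coordinates, whose origin is the TCP and whose axes are the flange's). Camera axes: x right, y down, z forward; pixel columns grow to the right and rows downward; lengths in m; the calibration is good to about 2 mm. A picture is of the moment at which its call begins: read the wrist's pose just before it. There is no depth.
- workorder.finish_job(): hands the job in, once; it reports no verdict.
The state is a dict: "t": time; "q": joint angles; "dq": joint speeds; "effort": joint torques, N m; "tool_pos": TCP position; "tool_rot": TCP orientation; "contact_force": force on the tool from outside, world axes, zero at the start; "wrist_torque": the same for the moment, N m; "opening": finger opening in m.
Only numpy, scipy, OpenCV 4.12 (cv2) and the standard library are available. Lean on these libraries where they do the work, as an engineer would, in place of code of your own. Each camera call takes 0.05 s, during which the arm holds its last target. There are 200 camera calls.

## Working session

There is one attempt and no reset: what is moved stays moved. The work goes in short steps, Python scripts to look and compute and a tool call to move; the robot and the scene stay as the last step left them, time stands still between calls to the robot, and variables do not carry over. Pictures are saved under pics/ and viewed, about 8 in all and at most 12, crops included, and the job is handed in when it is done.

Besides the shell and the picture viewer there is one more tool, called after "Emit:" as a command line: name --argument value ..., lists and objects as JSON in quotes. arm_command: Moves the arm, as the interface text tells. Its arguments: {"type":"object","properties":{"rows":{"type":"string"},"jaw":{"type":"number"},"squeeze":{"type":"number"}},"required":["rows"]}

```bash
mkdir -p pics; python3 - <<'E'
from station import monitor, vision
import cv2
o=monitor.get_obs(); print({k:o[k] for k in('t','tool_pos','tool_rot','opening')})
ims=[]
for n in('top','side'):
    d=vision.get_image(n); cv2.imwrite(f'pics/{n}0.png',d['frame'][:,:,::-1]); print(n,{k:v for k,v in d.items() if k!='frame'})
E
```

```text
{'t': 0.0, 'tool_pos': array([0.2533446 , 0.57083217, 0.30266279]), 'tool_rot': array([-0.65145059, -3.07261201,  0.0030984 ]), 'opening': 0.08520613913903739}
top {'vfov': 56.11016633511799, 'cx': 280.9423316020852, 'cy': 211.04916057469794, 'distortion': array([-0.08503667,  0.        ,  0.        ,  0.        ,  0.        ]), 'R': array([[-0.01343821, -0.9998952 ,  0.00538463],
       [-0.97932129,  0.01207416, -0.20195057],
       [ 0.20186439, -0.00798714, -0.97938091]]), 't': array([-0.00872702,  0.52880605,  0.80084733])}
side {'vfov': 52.919653895368704, 'cx': 282.92709197138674, 'cy': 205.95224032811495, 'distortion': array([-0.0240412,  0.       ,  0.       ,  0.       ,  0.       ]), 'R': array([[ 0.28584213, -0.95826918, -0.00380228],
       [-0.68831831, -0.20255464, -0.69655547],
       [ 0.66671747,  0.20172208, -0.71749287]]), 't': array([-0.18766388,  0.42172279,  0.63684246])}
```

View pics/top0.png

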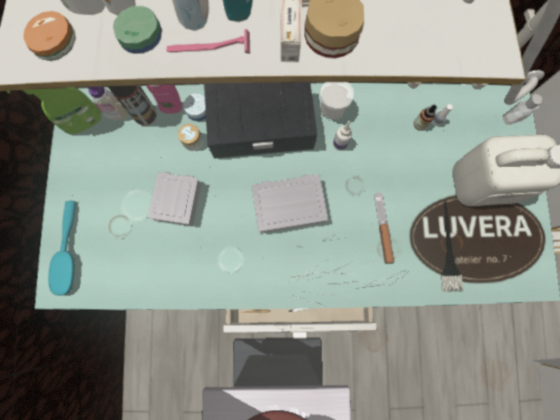

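View pics/side0.png

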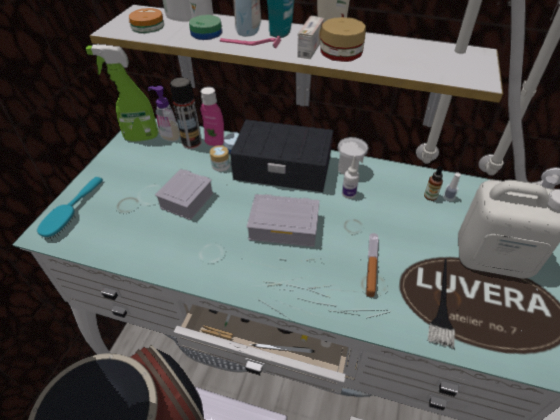

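The spatula is in the top view with its handle about (386,243) and blade tip (379,196). The wide tin is at about (290,202) and the small tin at (174,198). I'll enlarge this area to get the corners.

```bash
cat > h.py <<'E'
import numpy as np, cv2
from station import monitor, vision
from scipy.spatial.transform import Rotation as Ro
def K(d):
    f=d['frame'].shape[0]/2/np.tan(np.radians(d['vfov'])/2)
    return np.array([[f,0,d['cx']],[0,f,d['cy']],[0,0,1]])
def pose(d,o=None):
    if 'R' in d: return np.array(d['R']),np.array(d['t'])
    T=np.eye(4);T[:3,:3]=Ro.from_rotvec(o['tool_rot']).as_matrix();T[:3,3]=o['tool_pos']
    C=np.linalg.inv(T@d['T_tool_cam']); return C[:3,:3],C[:3,3]
def px2w(d,uv,z,o=None):
    R,t=pose(d,o); n=cv2.undistortPoints(np.array(uv,float).reshape(-1,1,2),K(d),np.array(d['distortion'])).reshape(-1,2)
    r=np.c_[n,np.ones(len(n))]@R; c=-R.T@t
    return c+r*((z-c[2])/r[:,2])[:,None]
def w2px(d,X,o=None):
    R,t=pose(d,o); return cv2.projectPoints(np.array(X,float).reshape(-1,1,3),cv2.Rodrigues(R)[0],t,K(d),np.array(d['distortion']))[0].reshape(-1,2)
E
python3 - <<'E'
import cv2,numpy as np
t=cv2.imread('pics/top0.png')[165:285,235:410]; s=cv2.imread('pics/side0.png')[180:300,235:410]
cv2.imwrite('pics/c.png',cv2.resize(t,None,fx=4.5,fy=4.5,interpolation=cv2.INTER_CUBIC))
E
```

```text
(no output)
```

View pics/c.png

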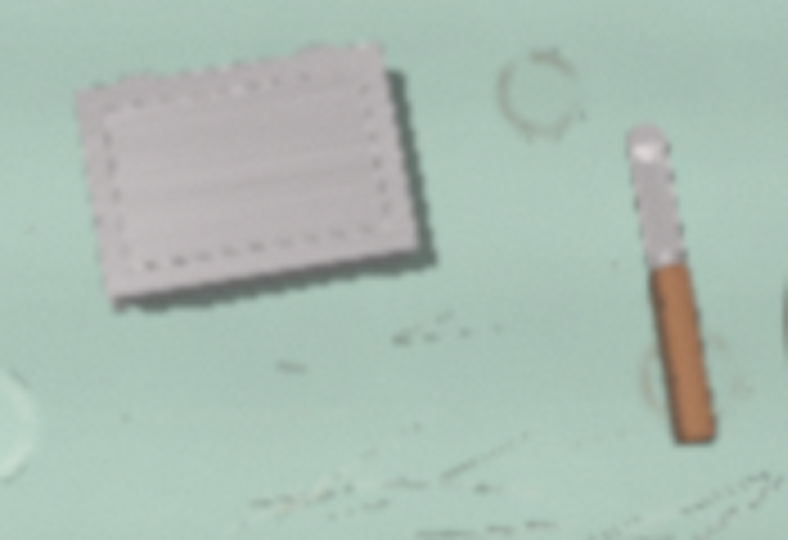

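The lid corners in the crop are (77,92), (382,43), (418,247) and (113,300). The spatula runs from its tip at (645,125) to the handle ends at (669,265) and (694,438).

```bash
python3 - <<'E'
from h import *
d=vision.get_image('top')
f=lambda p:np.array(p,float)/4.5+[235,165]
L=px2w(d,f([(77,92),(382,43),(418,247),(113,300)]),0.0495); print(L.round(4))
print('sizes',[np.linalg.norm(L[i]-L[i-1]).round(4) for i in range(4)])
c=L.mean(0); fm=(L[2]+L[3])/2; bm=(L[0]+L[1])/2; ax=(bm-fm); yaw=np.arctan2(ax[1],ax[0])
ay=L[0]-L[1]+L[3]-L[2]; print('center',c,'front mid',fm,'yaw',np.degrees(yaw),'yaw from width',np.degrees(np.arctan2(-ay[0],ay[1])))
tip=px2w(d,f([(645,125)]),.014)[0]
h=px2w(d,f([(669,265),(694,438)]),.026)
print('tip',tip,'h',h,'hl',np.linalg.norm(h[0]-h[1])); v=h[0]-h[1]; print('yaw',np.degrees(np.arctan2(v[1],v[0]))); v=tip-h[1];print('yaw',np.degrees(np.arctan2(v[1],v[0])),np.linalg.norm(v[:2]))
o=monitor.get_obs(); R=Ro.from_rotvec(o['tool_rot']).as_matrix(); print(R.round(3),o['q'])
w=vision.get_image('wrist'); print(w['T_tool_cam'])
E
```

```text
[[ 0.5882  0.0474  0.0495]
 [ 0.6115 -0.1035  0.0495]
 [ 0.5087 -0.1174  0.0495]
 [ 0.4847  0.03    0.0495]]
sizes [np.float64(0.1049), np.float64(0.1527), np.float64(0.1038), np.float64(0.1493)]
center [ 0.54826901 -0.03587645  0.0495    ] front mid [ 0.49669173 -0.04371809  0.0495    ] yaw 8.644860025528091 yaw from width 9.017390365382015
tip [ 0.57722034 -0.24148282  0.014     ] h [[ 0.50216753 -0.24580806  0.026     ]
 [ 0.41609311 -0.2528193   0.026     ]] hl 0.08635949801536924
yaw 4.656777149290264
yaw 4.024545237571281 0.16152553645006915
[[-0.914  0.406 -0.001]
 [ 0.406  0.914 -0.001]
 [ 0.    -0.002 -1.   ]] [ 1.03399187e+00  5.32182798e-02  1.61398742e+00  4.37279974e-06
  1.47600843e+00 -1.18996441e-01]
[[ 5.54321724e-04 -9.66392335e-01 -2.57071095e-01  6.40759430e-02]
 [ 9.99999780e-01  6.29599405e-04 -2.10519341e-04  6.76951554e-05]
 [ 3.65296086e-04 -2.57070922e-01  9.66392471e-01 -7.09689469e-02]
 [ 0.00000000e+00  0.00000000e+00  0.00000000e+00  1.00000000e+00]]
```

Emit:
arm_command --rows "100 -380 0 0 0 14;100 -380 0 0 0 14;100 -380 0 0 0 14;100 -380 0 0 0 14;100 -380 0 0 0 14;100 -380 0 0 0 14;100 -380 0 0 0 14;217 -819 -60 0 0 28.4;217 -819 -60 0 0 28.4;217 -819 -60 0 0 28.4;217 -819 -60 0 0 28.4;217 -819 -60 0 0 28.4" --jaw 1

```text
t: 1.7
tool_pos: [0.4303, -0.0982, 0.2638]
tool_rot: [-0.121, 3.138, -0.002]
contact_force: [-0.3, 0.5, 0.1]
opening: 0.0853
```

Emit:
arm_command --rows "57 -216 -63 0 0 0;57 -216 -63 0 0 0;57 -216 -63 0 0 0;57 -216 -63 0 0 0;57 -216 -63 0 0 0"

```text
t: 2.33
tool_pos: [0.4867, -0.3163, 0.1989]
tool_rot: [0.116, -3.138, -0.001]
contact_force: [-0.0, 1.0, 0.5]
opening: 0.0849
```

```bash
python3 - <<'E'
from h import *
o=monitor.get_obs(); d=vision.get_image('wrist'); cv2.imwrite('pics/w1.png',d['frame'][:,:,::-1])
R=Ro.from_rotvec(o['tool_rot']).as_matrix(); print(o['tool_pos'],R.round(3),'yaw y',np.degrees(np.arctan2(R[1,1],R[0,1])),o['q'].round(2))
c=np.array([.461,-.249,0]);a=np.radians(4.4);u=np.array([np.cos(a),np.sin(a),0])
print(w2px(d,[c-.045*u+[0,0,.026],c+.045*u+[0,0,.026],c+.12*u+[0,0,.013]],o))
E
```

```text
[ 0.48674856 -0.31625174  0.19889663] [[-0.997 -0.074 -0.001]
 [-0.074  0.997  0.   ]
 [ 0.001  0.001 -1.   ]] yaw y 94.24272667979386 [-0.7   0.04  1.81 -0.    1.3  -2.35]
[[389.17582666 113.04038286]
 [380.21037496 239.83137816]
 [370.13836894 320.20501978]]
```

View pics/w1.png

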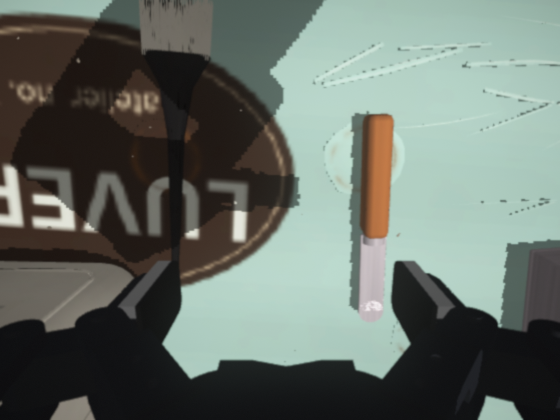

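The wrist view shows the handle's rear end at (379,115), its front end at (374,238) and the tip at (371,320), close to the prediction. I'll refine from these.

```bash
python3 - <<'E'
from h import *
o=monitor.get_obs(); d=vision.get_image('wrist')
h=px2w(d,[(379.5,115),(375,238)],.026,o); t=px2w(d,[(371,320)],.0145,o)[0]
v=t-h[0]; yaw=np.arctan2(v[1],v[0]); print(h,t,np.linalg.norm(v[:2]),np.degrees(yaw)); v2=h[1]-h[0]; print(np.degrees(np.arctan2(v2[1],v2[0])))
u=v/np.linalg.norm(v[:2]); c=t-.120*u; g=c+.010*u; print('c',c,'g',g,'shift',(g-o['tool_pos'])*1000)
E
```

```text
[[ 0.41799479 -0.25725714  0.026     ]
 [ 0.50512189 -0.24792278  0.026     ]] [ 0.5801061  -0.23780399  0.0145    ] 0.163274313508438 6.842701770477564
6.11505570982563
c [ 0.46096086 -0.25210126  0.02295203] g [ 0.47088963 -0.25090982  0.0222477 ] shift [ -15.95179274   63.93990591 -177.39607185]
```

Emit:
arm_command --rows "-16 65 -40 0 0 2.0;-16 65 -40 0 0 2.0;-16 65 -40 0 0 2.0;-16 65 -70 0 0 2.0;-16 65 -100 0 0 2;-16 65 -122 0 0 2;-16 65 -122 0 0 2;-16 65 -122 0 0 2"

```text
t: 3.42
tool_pos: [0.4723, -0.25, 0.0803]
tool_rot: [-0.175, 3.134, -0.004]
contact_force: [0.5, -0.5, -0.6]
opening: 0.0855
```

Emit:
arm_command --rows "-1 0 -4 0 0 0;-1 0 -4 0 0 0"

```text
t: 3.68
tool_pos: [0.4717, -0.2505, 0.0772]
tool_rot: [-0.175, 3.133, -0.005]
contact_force: [0.4, 0.2, -0.1]
opening: 0.0855
```

Emit:
arm_command --rows "0 0 0 0 0 0;0 0 0 0 0 0;0 0 0 0 0 0;0 0 0 0 0 0;0 0 0 0 0 0;0 0 0 0 0 0;0 0 0 0 0 0" --jaw 0 --squeeze 100

```text
t: 4.55
tool_pos: [0.472, -0.2507, 0.0776]
tool_rot: [-0.175, 3.132, -0.006]
contact_force: [0.7, 0.2, 2.1]
opening: 0.0161
```

Emit:
arm_command --rows "0 0 60 0 0 0;0 0 80 0 0 0;-94 189 80 0 0 2.4;-94 189 80 0 0 2.4;-94 189 80 0 0 2.4;-94 189 80 0 0 2.4;-94 189 80 0 0 2.4;-94 189 80 0 0 2.4;-94 189 60 0 0 2.4;-94 189 40 0 0 2.4;-94 189 40 0 0 2.4;-94 189 40 0 0 2.4"

```text
t: 6.05
tool_pos: [0.3786, -0.0624, 0.1182]
tool_rot: [-0.239, 3.127, -0.006]
contact_force: [0.5, -1.5, -0.0]
opening: 0.0159
```

```bash
python3 - <<'E'
from h import *
o=monitor.get_obs(); R=Ro.from_rotvec(o['tool_rot']).as_matrix(); print(o['t'],o['tool_pos'],o['opening'],R.round(4),o['q'].round(2))
ims=[]
for n,(x,y) in (('top',(220,160)),('side',(220,170))):
    d=vision.get_image(n); cv2.imwrite(f'pics/{n}1.png',d['frame'][:,:,::-1])
    ims.append(cv2.resize(d['frame'][y:y+125,x:x+130,::-1],None,fx=3,fy=3,interpolation=cv2.INTER_CUBIC))
cv2.imwrite('pics/ts1.png',np.hstack(ims))
E
```

```text
6.05 [ 0.37860086 -0.06236862  0.11818312] 0.01586924297126468 [[-0.9884 -0.1517  0.0054]
 [-0.1517  0.9884 -0.0037]
 [-0.0048 -0.0045 -1.    ]] [-0.36 -0.38  2.32 -0.    1.2  -2.08]
```

View pics/ts1.png

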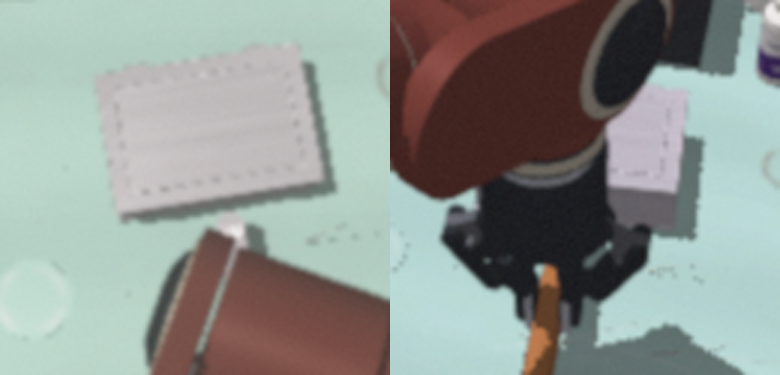

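```bash
python3 - <<'E'
from h import *
o=monitor.get_obs(); R=Ro.from_rotvec(o['tool_rot']).as_matrix()
ims=[]
u=-R[:,0]; y=R[:,1]; up=-R[:,2]; c=o['tool_pos']-up*.0776-u*.010
P=[c+u*a+y*b+up*k for a in(-.045,) for b in(-.009,.009) for k in(0,.026)]+[c+u*.12+up*.013,c+u*.11+y*.01+up*.013,c+u*.11-y*.01+up*.013]
for n,(x,y0) in (('top',(270,200)),('side',(240,230))):
    d=vision.get_image(n); f=cv2.imread(f'pics/{n}1.png')[y0:y0+75,x:x+65]
    f=cv2.resize(f,None,fx=6,fy=6,interpolation=cv2.INTER_CUBIC); p=w2px(d,P); print(n,p.round(1).tolist())
    for q in p: cv2.circle(f,tuple(int(v) for v in (q-[x,y0]+.5)*6),3,(255,0,0),-1)
    ims.append(f)
cv2.imwrite('pics/ts2.png',np.hstack(ims))
E
```

```text
top [[312.6, 305.8], [313.6, 306.3], [304.2, 307.3], [305.0, 307.8], [295.3, 229.4], [291.5, 234.7], [300.6, 233.2]]
side [[273.5, 302.3], [273.2, 295.0], [264.3, 301.2], [263.7, 293.9], [280.8, 232.3], [275.6, 235.4], [284.8, 236.3]]
```

View pics/ts2.png

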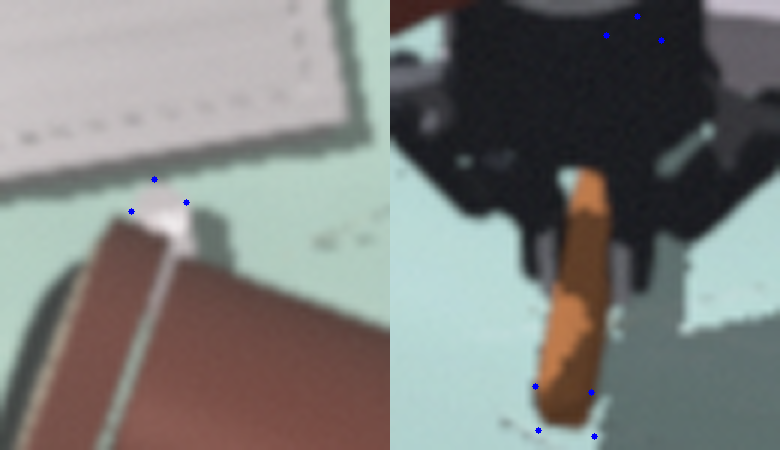

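```bash
python3 - <<'E'
from h import *
o=monitor.get_obs(); R=Ro.from_rotvec(o['tool_rot']).as_matrix()
u=-R[:,0]; y=R[:,1]; up=-R[:,2]; c=o['tool_pos']-up*.0776-u*.010
d=vision.get_image('wrist'); f=d['frame'][:,:,::-1].copy()
for j,(pit,col) in enumerate(((0,(255,0,0)),(4,(0,255,0)))):
    a=np.radians(pit); g=c+u*.01+up*.0236
    # nose-down pitch about grasp
    U=u*np.cos(a)-up*np.sin(a); V=up*np.cos(a)+u*np.sin(a)
    C=g-U*.01-V*.0236
    P=[C-U*.045+y*b+V*k for b in(-.009,.009) for k in(0,.026)]+[C+U*.045-y*.009+V*.026,C+U*.045+y*.009+V*.026,C+U*.12+V*.013]
    p=w2px(d,P,o); print(pit,p.round(1).tolist())
    for q in p: cv2.circle(f,tuple(int(v) for v in q+.5),2,col,-1)
cv2.imwrite('pics/w2.png',f)
E
```

```text
0 [[265.4, 137.9], [261.1, 142.7], [308.7, 137.9], [313.5, 142.7], [265.0, 365.6], [308.9, 365.7], [286.7, 476.1]]
4 [[264.8, 134.7], [260.4, 144.5], [309.4, 134.7], [314.3, 144.5], [265.3, 361.7], [308.6, 361.8], [286.7, 459.9]]
```

View pics/w2.png

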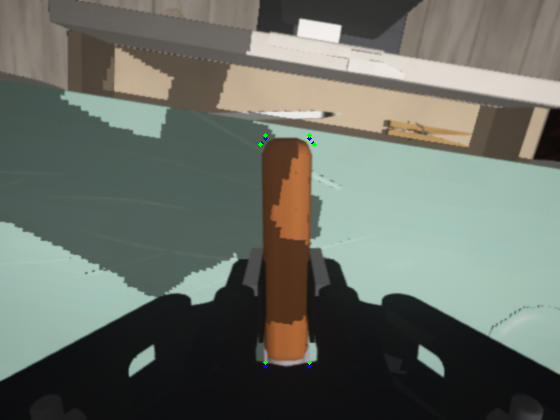

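```bash
python3 - <<'E'
from h import *
o=monitor.get_obs(); R=Ro.from_rotvec(o['tool_rot']).as_matrix()
u=-R[:,0]; y=R[:,1]; up=-R[:,2]; c=o['tool_pos']-up*.0776-u*.010
d=vision.get_image('wrist'); f=d['frame'].astype(float)
s=(f[:,:,0]-f[:,:,2])/(f.sum(2)+1)   # redness
rows=[r for r in list(range(160,240,4))+list(range(310,346,4))]; W=[]
for r in rows:
    l=s[r,240:335]; m=np.where(l>.5*np.median(s[r,280:295]))[0]; W.append((r,240+m[0],240+m[-1]))
W=np.array(W); w=W[:,2]-W[:,1]+1
print(W[::3].tolist()); k=np.polyfit(W[:,0],w,1); print('obs w160,w345',np.polyval(k,[160,345]),np.polyval(k,160)/np.polyval(k,345))
for hw,zz in((.0082,.022),(.009,.026)):
  for pit in(-4,-2,0,2,4):
    a=np.radians(pit); g=c+u*.01+up*.0236;U=u*np.cos(a)-up*np.sin(a); V=up*np.cos(a)+u*np.sin(a);C=g-U*.01-V*.0236
    xs=np.linspace(-.04,.04,30);p=[w2px(d,[C+U*x+b*y+V*zz for x in xs],o) for b in(-hw,hw)]
    ww=np.interp([160,345],p[0][:,1],np.abs(p[1]-p[0])[:,0]); print(hw,pit,ww.round(1),(ww[0]/ww[1]).round(3))
E
```

```text
[[160, 263, 310], [172, 263, 310], [184, 263, 310], [196, 263, 310], [208, 263, 310], [220, 264, 309], [232, 264, 309], [314, 265, 307], [326, 264, 308], [338, 265, 306]]
obs w160,w345 [48.56163286 42.87478268] 1.1326385773436984
0.0082 -4 [44.4 40.1] 1.109
0.0082 -2 [45.  39.8] 1.131
0.0082 0 [45.6 39.5] 1.155
0.0082 2 [46.2 39.2] 1.18
0.0082 4 [46.9 38.8] 1.207
0.009 -4 [50.3 45.4] 1.109
0.009 -2 [51. 45.] 1.131
0.009 0 [51.7 44.7] 1.155
0.009 2 [52.4 44.4] 1.18
0.009 4 [53.2 44.1] 1.207
```

The pitch looks level to within about 2 degrees, and the tip is roughly in line with the notch. I'll lower it and start inserting, watching the force.

Emit:
arm_command --rows "0 2 -15 0 0 0;0 2 -15 0 0 0;0 2 -15 0 0 0;8 3 -15 0 0 0;16 4 -15 0 0 0;24 5 -15 0 0 0;24 5 -15 0 0 0"

```text
t: 7.22
tool_pos: [0.4031, -0.0568, 0.1034]
tool_rot: [-0.241, 3.126, -0.007]
contact_force: [-0.2, -0.0, -1.2]
opening: 0.016
```

Emit:
arm_command --rows "8 1 0 0 0 0;16 2 0 0 0 0;24 4 0 0 0 0;30 5 0 0 0 0;30 5 0 0 0 0"

```text
t: 7.85
tool_pos: [0.4335, -0.0517, 0.1034]
tool_rot: [-0.242, 3.126, -0.007]
contact_force: [-0.5, -0.2, -0.0]
opening: 0.016
```

```bash
python3 - <<'E'
from h import *
o=monitor.get_obs(); print(o['t'],o['tool_pos'],o['contact_force'],o['wrist_torque'])
ims=[]
for n,(x,y) in (('top',(235,160)),('side',(230,170))):
    d=vision.get_image(n)
    ims.append(cv2.resize(d['frame'][y:y+125,x:x+125,::-1],None,fx=3.2,fy=3.2,interpolation=cv2.INTER_CUBIC))
cv2.imwrite('pics/ts3.png',np.hstack(ims))
E
```

```text
7.85 [ 0.433513   -0.05170808  0.10343022] [-0.50030868 -0.22499393 -0.02301763] [ 0.03942917  0.03567798 -0.00671324]
```

View pics/ts3.png

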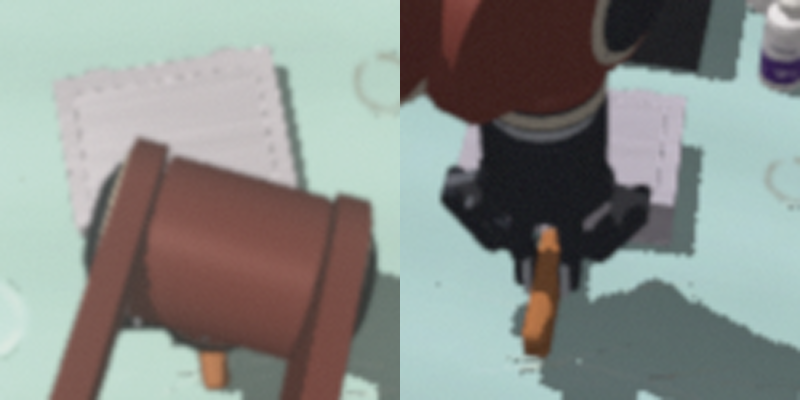

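There was no resistance and the arm hides the blade, so it should be inside the notch. I'll lift in stages and look for about -3 N.

Emit:
arm_command --rows "0 0 5 0 0 0;0 0 10 0 0 0;0 0 15 0 0 0;0 0 20 0 0 0;0 0 25 0 0 0;0 0 25 0 0 0" --squeeze 120

```text
t: 8.7
tool_pos: [0.4329, -0.0517, 0.1286]
tool_rot: [-0.242, 3.127, -0.007]
contact_force: [-0.6, 0.1, -1.6]
opening: 0.0156
```

```bash
python3 - <<'E'
from h import *
o=monitor.get_obs(); print(o['t'],o['tool_pos'],o['contact_force'],o['wrist_torque'])
ims=[]
for n,(x,y) in (('top',(235,160)),('side',(230,170))):
    d=vision.get_image(n)
    ims.append(cv2.resize(d['frame'][y:y+125,x:x+125,::-1],None,fx=3.2,fy=3.2,interpolation=cv2.INTER_CUBIC))
cv2.imwrite('pics/ts4.png',np.hstack(ims))
E
```

```text
8.7 [ 0.43294392 -0.05172936  0.12863681] [-0.57753158  0.11152839 -1.56594851] [ 0.01037043  0.23181284 -0.00113324]
```

View pics/ts4.png

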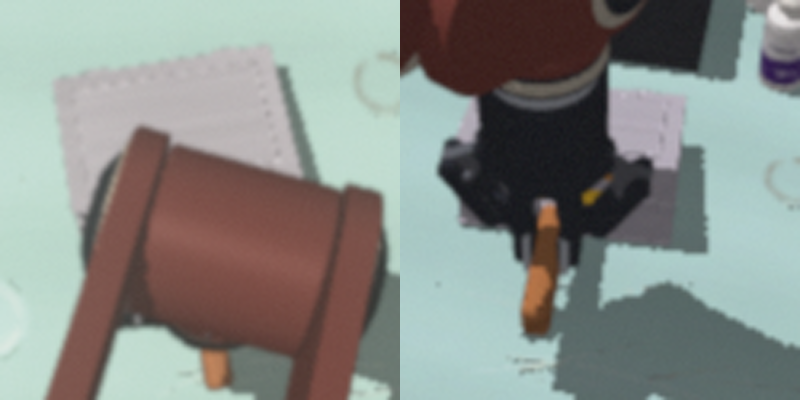

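The lid is rising: in the side view its front edge is now at y≈170 (was 205), a rod shows in the gap, and the wrist torque is 0.23 N m. I'll lift further with a small advance.

Emit:
arm_command --rows "2 0 7 0 0 0;4 1 14 0 0 0;6 1 21 0 0 0;8 1 28 0 0 0;10 2 35 0 0 0;12 2 42 0 0 0;14 2 49 0 0 0;15 2 56 0 0 0;15 2 60 0 0 0;15 2 60 0 0 0"

```text
t: 10.05
tool_pos: [0.4486, -0.0499, 0.1892]
tool_rot: [-0.241, 3.125, -0.008]
contact_force: [-1.1, 0.3, -0.7]
opening: 0.0158
```

```bash
python3 - <<'E'
from h import *
o=monitor.get_obs(); print(o['t'],o['tool_pos'],o['contact_force'],o['wrist_torque'])
ims=[]
for n,(x,y) in (('top',(235,140)),('side',(230,150))):
    d=vision.get_image(n)
    ims.append(cv2.resize(d['frame'][y:y+145,x:x+125,::-1],None,fx=3.2,fy=3.2,interpolation=cv2.INTER_CUBIC))
cv2.imwrite('pics/ts5.png',np.hstack(ims))
E
```

```text
10.05 [ 0.44855131 -0.04989044  0.18924515] [-1.1410581   0.25134758 -0.69684323] [-0.03476201  0.14140587  0.00713183]
```

View pics/ts5.png

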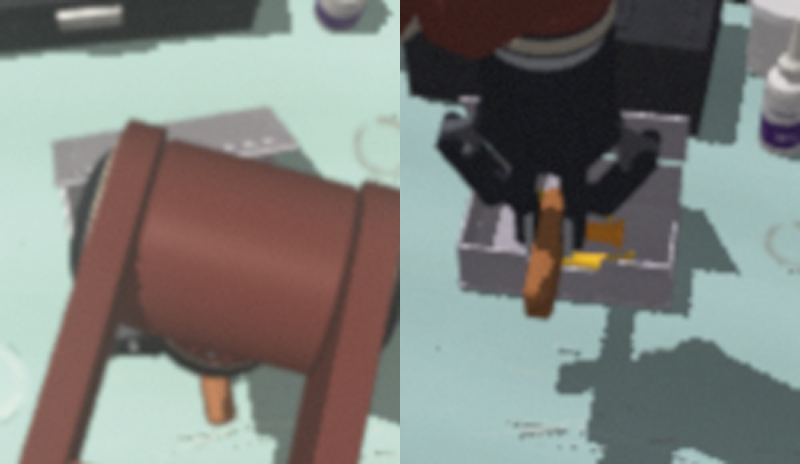

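The lid stands at an estimated 50 degrees or more. I'll withdraw the blade backwards at this height.

Emit:
arm_command --rows "-8 -1 -5 0 0 0;-20 -3 -8 0 0 0;-40 -6 -8 0 0 0;-60 -9 -8 0 0 0;-75 -12 -8 0 0 0;-80 -13 -8 0 0 0;-80 -13 -8 0 0 0"

```text
t: 11.02
tool_pos: [0.3683, -0.0629, 0.1808]
tool_rot: [-0.24, 3.124, -0.008]
contact_force: [0.3, -0.2, -1.4]
opening: 0.0154
```

Emit:
arm_command --rows "0 -50 0 0 0 0;0 -100 0 0 0 -2;30 -150 0 0 0 -2;60 -180 0 0 0 -2;80 -190 0 0 0 -2;95 -190 -10 0 0 -2;100 -190 -50 0 0 -2;100 -190 -85 0 0 -2;100 -190 -85 0 0 -2;100 -190 -85 0 0 -2"

```text
t: 12.28
tool_pos: [0.4691, -0.2534, 0.0969]
tool_rot: [-0.186, 3.127, -0.009]
contact_force: [1.3, -0.7, 0.2]
opening: 0.0155
```

```bash
python3 - <<'E'
from h import *
o=monitor.get_obs(); print(o['t'],o['tool_pos'],o['contact_force'],o['tool_rot'])
d=vision.get_image('side')
cv2.imwrite('pics/s6.png',cv2.resize(d['frame'][140:310,130:400,::-1],None,fx=2.8,fy=2.8,interpolation=cv2.INTER_CUBIC))
E
```

```text
12.275 [ 0.46911156 -0.25335626  0.09688613] [ 1.31180755 -0.6853014   0.20757467] [-0.18561289  3.12687541 -0.00946992]
```

View pics/s6.png

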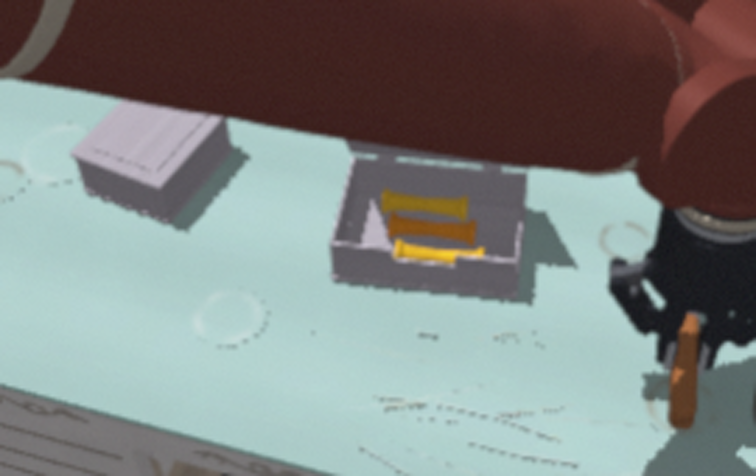

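The wide tin is open, the small tin is shut and the spatula is still held. I'll lower it slowly.

Emit:
arm_command --rows "0 0 -6 0 0 0;0 0 -12 0 0 0;0 0 -16 0 0 0;0 0 -18 0 0 0;0 0 -18 0 0 0;0 0 -18 0 0 0"

```text
t: 13.08
tool_pos: [0.4695, -0.2537, 0.0798]
tool_rot: [-0.185, 3.125, -0.011]
contact_force: [-1.0, 0.8, -0.9]
opening: 0.0153
```

Emit:
arm_command --rows "0 0 -2 0 0 0;0 0 -2 0 0 0;0 0 -2 0 0 0"

```text
t: 13.45
tool_pos: [0.4697, -0.2539, 0.0779]
tool_rot: [-0.185, 3.125, -0.012]
contact_force: [1.2, -0.4, -0.0]
opening: 0.0157
```

Emit:
arm_command --rows "0 0 0 0 0 0;0 0 0 0 0 0;0 0 0 0 0 0;0 0 0 0 0 0;0 0 0 0 0 0;0 0 0 0 0 0;0 0 20 0 0 0;0 0 60 0 0 0;0 0 110 0 0 0;-40 -100 160 0 0 0;-60 -160 160 0 0 0;-60 -160 160 0 0 0" --jaw 1

```text
t: 14.95
tool_pos: [0.409, -0.4157, 0.2392]
tool_rot: [-0.185, 3.124, -0.014]
contact_force: [1.2, 0.0, 0.1]
opening: 0.0853
```

```bash
python3 - <<'E'
from h import *
o=monitor.get_obs(); print(o['t'],o['tool_pos'],o['contact_force'],o['opening'])
ims=[]
for n,(x,y) in (('top',(140,140)),('side',(140,150))):
    d=vision.get_image(n)
    ims.append(cv2.resize(d['frame'][y:y+145,x:x+280,::-1],None,fx=2,fy=2,interpolation=cv2.INTER_CUBIC))
cv2.imwrite('pics/ts7.png',np.vstack(ims))
E
```

```text
14.95 [ 0.40900425 -0.41567187  0.23919915] [1.19948921 0.02433074 0.09682864] 0.08533240850723767
```

View pics/ts7.png

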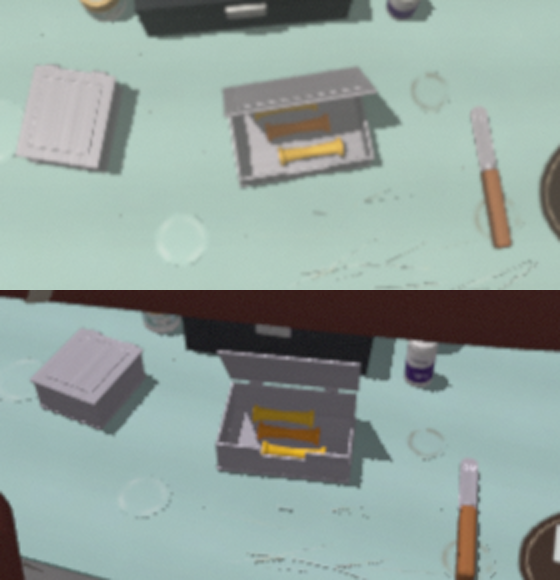

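The spatula lies flat at (490,180) in the top crop, well clear of the tin. The small tin is shut. The side camera looks down at about 44 degrees and sees the lid's inner face, so the lid is open past roughly 45 degrees. I'm handing in.

```bash
python3 -c "
from station import workorder
print(workorder.finish_job())"
```

```text
the job is handed in; nothing more can be done
None
```

The job is handed in at about 15 s of the 48 s allowed. The wide tin's lid stands open, and the spatula is back on the table near where it started. I gripped it by the handle, slid the blade about 40 mm through the front notch, and lifted with a small advance. Then I drew it straight back and laid it down.

**Last checks:**
- **Wide tin's lid:** it was still open after I withdrew the blade. I put it at about 50° from the lift height and the side view showing its inner face; I did not measure the angle itself.
- **Small tin:** it looks shut in both views.
- **Spatula:** it lies flat and still, about 0.1 m or more from the wide tin.
- **Forces:** the readings I took stayed under about 2 N, and I saw no finger contact with the wide tin.

**Disagreements:**
- The two estimates of the spatula's tilt in the grip did not agree. The side view put the handle's rear end about 2 pixels off, which suggested the tip pointed down, while the wrist view gave level to 2° tip-up. I allowed for slightly tip-up, and the blade went in without resistance.
- The handle measured about 16 mm between the fingers, against the stated 18 mm.
- One early move overshot by about 65 mm sideways in free air. I corrected it from the wrist view before grasping.

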